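Sort the shoe-shine kit back into its trays

TASK

Sort the shoe-shine kit into its three wooden trays: the two polish tins into the wide tin tray, one in each bay; the horsehair brush into the long tray; and the dauber and the green applicator, which carry polish and are kept off the clean brush, into the smallest tray, one in each bay (either bay will do). Each thing ends flat on its tray's floor, the same way up as it stands now and clear of the rims; set each one down rather than dropping it. Leave the bottle and the lace reel standing where they are.

Things in the scene. Friction and masses are not known exactly. Their poses are not given: they have to be found in the camera images.
- large_tin_c (a point): The larger of two flat round dark steel polish tins, diameter 60 mm, 25 mm high, lying flat, lid up, about 90 g. The point is its centre, half-way up (12.5 mm above what it stands on); z up.
- small_tin_c (a point): The smaller flat round dark steel polish tin, diameter 46 mm, 22 mm high, lying flat, lid up, about 50 g. The point is its centre, half-way up (11 mm above what it stands on); z up.
- brush_c (a point): Oblong horsehair shine brush with a wooden back, standing on its dark bristles, 130 mm long (local x), 44 mm wide (local y), 44 mm high, about 110 g. The wooden back is its upper 20 mm, with rounded edges; below it the stiff bristle block is 116 by 34 mm. The point is its centre, half-way up (22 mm above what it stands on); z up.
- dauber_c (a point): Round polish dauber standing on its dark bristles: bristle disc and wooden base of diameter 42 mm up to 27 mm high, then a neck 18 mm thick and a wooden knob of diameter 26 mm from 40 to 64 mm above its foot, about 50 g. The point is its centre, half-way up (32 mm above what it stands on); z up.
- applicator_c (a point): Green silicone applicator: a pad 50 mm long (local x), 34 mm wide (local y), 12 mm thick, lying flat, with an upright grip ridge on top, 42 mm long (x) and 14 mm thick (y), up to 38 mm above its underside, about 45 g. The point is its centre, half-way up (19 mm above what it stands on); z up.
- tin_tray: Tin tray: the widest of three shallow open wooden trays, 174 mm by 130 mm outside. A 6 mm divider as high as the walls, across the middle, makes two equal bays, each 78 mm (y) by 118 mm (x), centred 42 mm either way along y from the tray's middle. Fixed to the table; 20 mm high, walls and floor 6 mm thick, so the inner floor is 6 mm above the table. Origin: centre of the underside; local y along the long side, x along the short side, z up.
- brush_tray: Brush tray: the long narrow shallow wooden tray without a divider, 200 mm by 86 mm outside, 188 mm (y) by 74 mm (x) inside. Fixed to the table; 20 mm high, walls and floor 6 mm thick, so the inner floor is 6 mm above the table. Origin: centre of the underside; local y along the long side, x along the short side, z up.
- applicator_tray: Applicator tray: the smallest of the three shallow wooden trays, 150 mm by 98 mm outside. A 6 mm divider as high as the walls, across the middle, makes two equal bays, each 66 mm (y) by 86 mm (x), centred 36 mm either way along y from the tray's middle. Fixed to the table; 20 mm high, walls and floor 6 mm thick, so the inner floor is 6 mm above the table. Origin: centre of the underside; local y along the long side, x along the short side, z up.
- bottle: Bystander: small amber bottle standing loose between the trays, diameter 36 mm, 105 mm high. Origin: centre of its underside; z up.
- lace_reel: Bystander: wooden reel of laces standing loose between the trays, diameter 42 mm, 45 mm high. Origin: centre of its underside; z up.
Not all that is in view belongs to the job. What is shaped like the part that bears brush_c but blue or pink is not meant.

How it is judged:
By the outcome, as a careful person would: the job done as asked, in the order asked, and still so for the second after the job is handed in, with the robot touching nothing.
It also fails if it takes over 115 s, if anything falls off the work surface, if the arm or the gripper's body presses on something with over 40 N, if the wrist force passes 120 N, or if a joint passes its speed limit or range.

ROBOT

A 6-joint arm with a two-finger parallel gripper is mounted at the origin on the work surface. World frame = base frame: x ahead of the robot, y to its left, z up, the work surface at z = 0. Lengths are in mm, angles in rad, forces in N, time in s.
With the tool pointing down it reaches from about 300 to 1000 mm from the base axis. Payload 5.1 kg.
Tool frame: the origin (TCP) lies at the very end of the fingers, on their centre line; the grasp point (between the pads) lies 19 mm behind it; z points along the fingers, y is the line along which they close (so a half turn about z gives the same grasp; the last joint's range is limited). The gripper opens to 95 mm and grips with 3 to 60 N. Pads are 20 mm wide; open, the fingers measure 119 mm over their backs; the gripper's body (75 mm by 180 mm) begins 59 mm behind the grasp point.
Start: joints at [1.058, 0.124, 1.65, -0, 1.367, -0.083], TCP at [270.866, 590.86, 214.656] pointing down, gripper open.
Joint ranges: [-2.61, 2.61], [-1.02, 2.33], [0.03, 2.71], [-1.35, 4.49], [0.32, 2.68], [-2.91, 2.91]. Speed limits (rad/s): [2.57, 2.57, 3.14, 3.14, 3.14, 3.14].

INTERFACE

Orientations are given as a rotation vector (axis times angle).
In Python, from workcell import get_obs, get_image, job_done, masks_of, landmark_of gives the robot as it stands.
- The arm moves only by the tool arm_command, never from a script. Its arguments are lists of equal length, an entry for each row: "gripper": the closure, from 0 (fully open) to 1 (shut); "linear": the shift along the tool's x, y, z in mm, a list of three; "turn": the turn about the tool's z in rad. In form: {"gripper": [gripper, ...], "linear": [[x, y, z], ...], "turn": [turn, ...]}. A call has exactly 8 rows; each row shifts and turns the commanded pose from where the row before left it, along the tool's axes as they then stand; what a row does not reach is not made up. A row lasts 1/10 s, in which the tool goes at most 50 mm and 8.59 degrees, less where a joint would pass 70% of its speed; a pose out of reach is approached as far as the arm can. A call is refused whole if a number of a shift passes 50 or a number of a turn 0.15, either way. A call with a gripper value outside its range is refused whole. The fingers move at their own pace and stop on an object; the grip force is fixed at half the most. Time passes only in rows, so rows that do not move let the fingers close, or fill a call up. It gives the time, the measured TCP pose, the force, the opening and the grip force at its end, in the units of the state.
- get_obs(): the state, without advancing time (a new reading comes with each control period).
- get_image(name): name is "side" or "top"; returns a dict with "pixels" (480x640x3 uint8, red, green, blue), "fovy" (degrees; the focal length in pixels is half the picture's height over the tangent of half this angle, whatever the lens; pixels are square), "cx", "cy" (the principal point, pixels), "world_from_camera" (4x4, takes a point from camera to world coordinates). Camera axes: x right, y up, looking along -z (the intrinsics and any distortion apply to the point x, -y, -z); pixel columns grow to the right and rows downward; lengths in mm; the calibration is good to about 2 mm. A picture is of the moment at which its call begins. There is no depth.
- job_done(): hands the job in; it is judged then, once.
Trained networks look in the newest picture that a camera, given by its name, has taken for a name from the list of things; names that differ only in an ending like _2 or _b are one class to them, and where a whole thing is asked for, a point or a joint stands for the part that bears it (a point fixed in the world has none). Each returns a list of dicts, best first, with "confidence" (0 to 1); they miss things now and then, are a little off and sometimes report something else, mostly with a low value. They report only what shows in the picture. A call takes as long as a camera call. They do not tell look-alikes from the thing itself.
- masks_of(query, camera): "pixels" (480x640 bool, what is visible of it) and "uv" ([column, row] in pixels, amid what is visible of it).
- landmark_of(query, camera): "uv" ([column, row] in pixels: a listed point, or the origin of a listed thing).
The state is a dict: "time_s": time; "joints": joint angles; "joint_vel": joint speeds; "tau": joint torques, N m; "eef_pos": TCP position; "tool_rot": TCP orientation; "contact_force": force on the tool from outside, world axes, zero at the start; "torque": the same for the moment, N m; "width": finger opening in mm; "gripper_force": force on a finger pad.
Only numpy, scipy, OpenCV 4.12 (cv2) and the standard library are available. Lean on these libraries where they do the work, as an engineer would, in place of code of your own. Each camera call takes 0.05 s, during which the arm holds its last target. There are 200 camera calls.

## Working session

There is one attempt and no reset: what is moved stays moved. The work goes in short steps, Python scripts to look and compute and a tool call to move; the robot and the scene stay as the last step left them, time stands still between calls to the robot, and variables do not carry over. Pictures are saved under pics/ and viewed, at most 17 in all, crops included, and the job is handed in when it is done.

Besides the shell and the picture viewer there is one more tool, called after ">>>" as name([rows], argument=value, ...), one row to a line, values as JSON. arm_command: Moves the arm, as the interface text tells. Its arguments: {"type":"object","properties":{"gripper":{"type":"array"},"linear":{"type":"array"},"turn":{"type":"array"}},"required":["gripper","linear","turn"]}

```bash
mkdir -p pics; ls
python3 - <<'E'
from workcell import *
import cv2
o=get_obs(); print({k:o[k] for k in ('time_s','eef_pos','tool_rot','width','contact_force')})
for n in('top','side'):
    im=get_image(n); cv2.imwrite(f'pics/{n}0.png',im['pixels'][:,:,::-1]); print(n,{k:v for k,v in im.items() if k!='pixels'})
    for q in ['large_tin_c','small_tin_c','brush_c','dauber_c','applicator_c','tin_tray','brush_tray','applicator_tray','bottle','lace_reel']:
        print(q,[(([round(float(a)) for a in d['uv']]),round(d['confidence'],2)) for d in landmark_of(q,n)])
E
```

```text
pics
{'time_s': 0.0, 'eef_pos': array([270.56386169, 590.31863845, 213.40984859]), 'tool_rot': array([-6.69784155e-01, -3.06876149e+00,  3.04880862e-03]), 'width': 94.7595290733659, 'contact_force': array([ 0.30243285, -0.14561303, -0.51551113])}
top {'fovy': 51.63328650293041, 'cx': 310.32692419110725, 'cy': 243.86293793209356, 'world_from_camera': array([[ 1.12845709e-02,  9.98230338e-01, -5.83853691e-02,
         3.97175296e+02],
       [-9.99933618e-01,  1.11293693e-02, -2.98273029e-03,
        -9.48376211e+01],
       [-2.32765954e-03,  5.84151522e-02,  9.98289663e-01,
         1.11207727e+03],
       [ 0.00000000e+00,  0.00000000e+00,  0.00000000e+00,
         1.00000000e+00]])}
large_tin_c [([127, 287], 0.83)]
small_tin_c [([272, 262], 0.91)]
brush_c [([344, 268], 0.97), ([365, 330], 0.91), ([440, 342], 0.84), ([519, 322], 0.6), ([202, 272], 0.19)]
dauber_c [([200, 271], 0.61)]
applicator_c [([416, 276], 0.71)]
tin_tray [([139, 189], 0.63)]
brush_tray [([272, 162], 0.79)]
applicator_tray [([407, 193], 0.71)]
bottle [([202, 270], 0.72), ([201, 162], 0.57)]
lace_reel [([340, 148
[... 171 characters left out ...]
1,
         2.16825401e+02],
       [-2.27412745e-01,  4.48753660e-01, -8.64235845e-01,
        -1.23136381e+03],
       [ 6.07777249e-03,  8.88126225e-01,  4.59559429e-01,
         6.67720258e+02],
       [ 0.00000000e+00,  0.00000000e+00,  0.00000000e+00,
         1.00000000e+00]])}
large_tin_c [([264, 209], 0.68), ([367, 242], 0.18)]
small_tin_c [([293, 248], 0.44)]
brush_c [([250, 327], 0.87), ([254, 283], 0.77), ([279, 375], 0.65), ([300, 268], 0.58)]
dauber_c [([281, 221], 0.5)]
applicator_c [([302, 302], 0.66)]
tin_tray [([325, 211], 0.59)]
brush_tray [([367, 242], 0.85)]
applicator_tray [([380, 295], 0.83)]
bottle [([354, 222], 0.51)]
lace_reel [([393, 266], 0.6), ([366, 241], 0.55)]
```

View pics/top0.png

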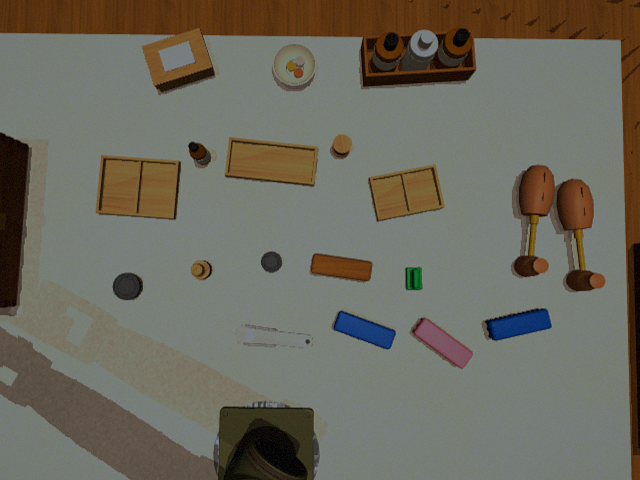

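View pics/side0.png

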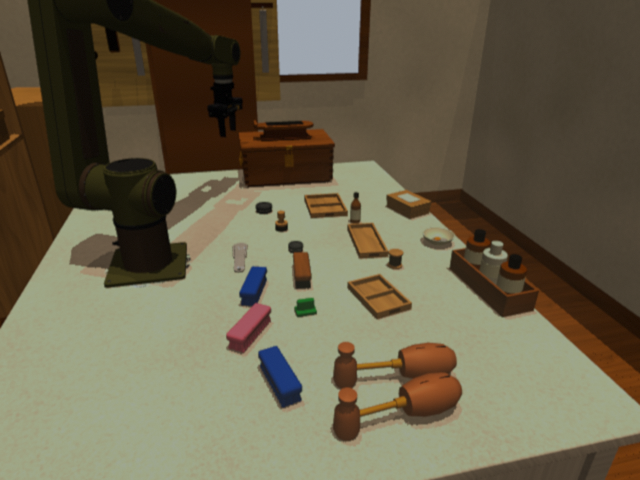

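The true brush is the brown block at (341,267). The blue blocks at (365,330) and (519,324) and the pink one at (442,342) are decoys. Both tins are dark discs, large at (127,287) and small at (272,262). The dauber is at (201,270) and the bottle at (199,153), which the network confuses. The green applicator is at (414,278). The trays are at (139,188), (272,161) and (406,193).

```bash
cat > h.py <<'E'
import numpy as np, cv2, json
from scipy.optimize import minimize
from scipy.spatial.transform import Rotation as R
from workcell import *
def proj(im,P):
    W=im['world_from_camera']; c=(np.asarray(P)-W[:3,3])@W[:3,:3]
    f=240/np.tan(np.radians(im['fovy']/2))
    return np.c_[im['cx']-f*c[:,0]/c[:,2], im['cy']+f*c[:,1]/c[:,2]]
def back(im,uv,z):
    W=im['world_from_camera']; f=240/np.tan(np.radians(im['fovy']/2))
    d=W[:3,:3]@np.array([(uv[0]-im['cx'])/f,-(uv[1]-im['cy'])/f,-1.])
    return (W[:3,3]+d*(z-W[2,3])/d[2])[:2]
def cyl(d,a,b):
    t=np.linspace(0,2*np.pi,32,endpoint=False); return np.array([[d/2*np.cos(s),d/2*np.sin(s),z] for s in t for z in(a,b)])
def box(l,w,a,b): return np.array([[i*l/2,j*w/2,z] for i in(-1,1) for j in(-1,1) for z in(a,b)])
M={'large_tin_c':[cyl(60,0,25)],'small_tin_c':[cyl(46,0,22)],'brush_c':[box(130,44,24,44),box(116,34,0,24)],
'dauber_c':[cyl(42,0,27),cyl(18,27,40),cyl(26,40,64)],'applicator_c':[box(50,34,0,12),box(42,14,12,38)],
'tin_tray':[box(130,174,0,20)],'brush_tray':[box(86,200,0,20)],'applicator_tray':[box(98,150,0,20)],
'bottle':[cyl(36,0,70),cyl(16,70,105)],'lace_reel':[cyl(42,0,45)]}
def place(n,p,z0=0):
    c,s=np.cos(p[2]),np.sin(p[2]); r=np.array([[c,-s,0],[s,c,0],[0,0,1]])
    return [m@r.T+[p[0],p[1],z0] for m in M[n]]
S=4
def sil(im,parts):
    o=np.zeros((480*S,640*S),np.uint8)
    for P in parts:
        h=cv2.convexHull(((proj(im,P)+.5)*S).astype(np.int32)); cv2.fillConvexPoly(o,h,1)
    return cv2.resize(o.astype(np.float32),(640,480),interpolation=cv2.INTER_AREA)
def fit(n,ims,masks,guess,yaws,z0=0):
    def cost(p): 
        t=0
        for im,m in zip(ims,masks):
            s=sil(im,place(n,p,z0)); t+=np.abs(s-m).sum()/max(m.sum(),1)
        return t
    best=min((minimize(cost,[*guess,y],method='Nelder-Mead',options=dict(initial_simplex=np.array([[0,0,0],[8,0,0],[0,8,0],[3,3,.2]])+[*guess,y],maxiter=120,xatol=.1)) for y in yaws),key=lambda r:r.fun)
    return best.x,best.fun
def mask(n,cam,near,r=40):
    c=[d for d in masks_of(n,cam) if np.hypot(*(np.array(d['uv'])-near))<r]
    return max(c,key=lambda d:d['confidence'])['pixels'] if c else None
E
cat > m.py <<'E'
from h import *
T={'large_tin_c':(127,287),'small_tin_c':(272,262),'brush_c':(341,267),'dauber_c':(200,271),'applicator_c':(415,277),'tin_tray':(139,188),'brush_tray':(272,162),'applicator_tray':(406,193),'bottle':(200,155),'lace_reel':(342,147)}
Z={'large_tin_c':12,'small_tin_c':11,'brush_c':22,'dauber_c':32,'applicator_c':19,'bottle':50,'lace_reel':22}
t=get_image('top');s=get_image('side');out={}
for n in T:
    g=back(t,T[n],Z.get(n,10)); ys=[0] if 'tin_c' in n or n in('dauber_c','bottle','lace_reel') else [-.4,0,.4] if 'tray' in n else [0,.8,1.6,2.4]
    mt=mask(n,'top',T[n],15); uvs=proj(s,[[*g,Z.get(n,10)]])[0]; ms=mask(n,'side',uvs,15)
    r=[]
    for nm,a,b in(('top',[t],[mt]),('side',[s],[ms]),('both',[t,s],[mt,ms])):
        if any(x is None for x in b): r.append(nm+' none'); continue
        x,c=fit(n,a,b,g,ys); r.append((nm,np.round(x,2).tolist(),round(float(c),2)))
        out[n]=x.tolist()
    print(n,np.round(g),*r)
json.dump(out,open('p.json','w'))
o=get_obs(); print(R.from_rotvec(o['tool_rot']).as_matrix().round(3))
E
time python3 m.py
```

```text
large_tin_c [361. 313.] ('top', [364.5, 310.93, 0.01], 0.11) ('side', [362.11, 306.21, -0.1], 0.16) ('both', [364.49, 310.46, 0.13], 0.29)
small_tin_c [420.  -7.] ('top', [422.25, -5.77, -0.07], 0.06) ('side', [420.8, -7.92, 0.08], 0.12) ('both', [421.95, -6.0, 0.08], 0.2)
brush_c [ 411. -159.] ('top', [411.66, -158.27, 1.42], 0.06) ('side', [410.75, -169.82, 1.41], 0.15) ('both', [411.35, -160.89, 1.42], 0.26)
dauber_c [399. 148.] ('top', [403.04, 148.01, 0.08], 0.08) ('side', [401.98, 146.24, 0.06], 0.2) ('both', [402.6, 148.13, 0.11], 0.28)
applicator_c [ 391. -322.] ('top', [388.22, -319.99, 3.18], 0.14) ('side', [389.06, -326.35, -0.05], 0.17) ('both', [388.25, -321.19, 3.12], 0.37)
tin_tray [583. 294.] ('top', [585.87, 295.41, -0.06], 0.02) ('side', [584.46, 289.34, -0.06], 0.03) ('both', [585.74, 294.63, -0.07], 0.08)
brush_tray [645.  -3.] ('top', [647.35, -2.27, -0.1], 0.03) ('side', [646.64, -5.6, -0.09], 0.03) ('both', [646.94, -3.6, -0.1], 0.07)
applicator_tray [ 578. -304.] ('top', [579.91, -304.3, 0.2], 0.02) ('side', [580.24, -308.91, 0.2], 0.03) ('both', [580.04, -305.61, 0.2], 0.08)
bottle [650. 150.] ('top', [657.21, 155.03, 0.21], 0.1) ('side', [655.76, 149.98, 0.04], 0.15) ('both', [657.12, 155.16, 0.01], 0.24)
lace_reel [ 678. -160.] ('top', [682.44, -157.62, 0.12], 0.05) ('side', [681.43, -162.39, 0.06], 0.11) ('both', [681.84, -157.71, 0.13], 0.2)
[[-0.909  0.417 -0.   ]
 [ 0.417  0.909 -0.   ]
 [-0.    -0.    -1.   ]]
real	0m49.169s
user	1m10.414s
sys	0m20.884s
```

```bash
python3 -c "
import cv2
i=cv2.imread('pics/top0.png')[225:385,300:570]
cv2.imwrite('pics/crop0.png',cv2.resize(i,None,fx=2.9,fy=2.9,interpolation=2))"
```

```text
(no output)
```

View pics/crop0.png

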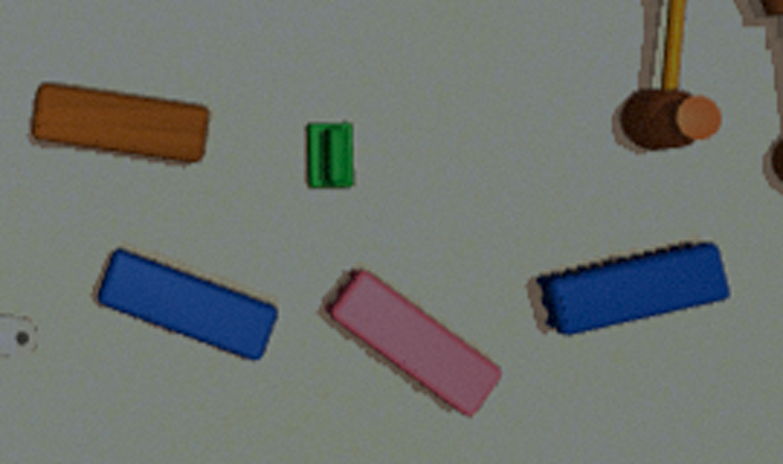

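```bash
cat > plan.py <<'E'
import sys
from h import *
# usage: plan.py psi step x,y,z [x,y,z ...] : rows in tool axes from the measured pose
def state():
    o=get_obs(); m=R.from_rotvec(o['tool_rot']).as_matrix(); return o,m,np.arctan2(m[1,1],m[0,1])
if __name__=='__main__':
    o,m,psi=state(); p=o['eef_pos'].copy(); print('t',round(o['time_s'],2),'pos',p.round(1),'psi',round(psi,3),'w',round(o['width'],1),'F',np.round(o['contact_force'],1))
    tgt=float(sys.argv[1]); step=float(sys.argv[2]); turn=psi-tgt; L=[];T=[]
    for w in sys.argv[3:]:
        w=np.array(eval(w),float); n=int(np.ceil(max(np.linalg.norm(w-p)/step,abs(turn)/.14,1)))
        q0=p.copy()
        for i in range(n):
            y=np.array([np.cos(psi),np.sin(psi),0]); x=np.array([-y[1],y[0],0]); d=q0+(w-q0)*(i+1)/n-p
            s=np.round([d@x,d@y,-d[2]]); L.append(s.astype(int).tolist()); p=p+s[0]*x+s[1]*y-[0,0,s[2]]
            k=round(turn/(n-i),2); T.append(k); turn-=k; psi-=k
    for i in range(0,len(L),8): print(L[i:i+8],T[i:i+8])
E
python3 plan.py -0.07 30 363,310,120 363,310,30
```

```text
t 2.2 pos [270.9 590.9 214.6] psi 1.141 w 95.5 F [ 0.3  0.  -0.6]
[[-18, -20, 9], [-21, -17, 8], [-22, -16, 9], [-23, -12, 8], [-25, -10, 9], [-26, -8, 9], [-27, -4, 8], [-26, -2, 9]] [np.float64(0.11), np.float64(0.11), np.float64(0.11), np.float64(0.11), np.float64(0.11), np.float64(0.11), np.float64(0.11), np.float64(0.11)]
[[-27, 2, 8], [-27, 4, 9], [-26, 8, 9], [0, 0, 30], [0, 0, 30], [0, 0, 30]] [np.float64(0.11), np.float64(0.11), np.float64(0.11), np.float64(0.0), np.float64(0.0), np.float64(0.0)]
```

>>> arm_command([
  [-18, -20, 9],
  [-21, -17, 8],
  [-22, -16, 9],
  [-23, -12, 8],
  [-25, -10, 9],
  [-26, -8, 9],
  [-27, -4, 8],
  [-26, -2, 9],
], gripper=[0, 0, 0, 0, 0, 0, 0, 0], turn=[0.11, 0.11, 0.11, 0.11, 0.11, 0.11, 0.11, 0.11])

```text
time_s: 3.0
eef_pos: [337.6, 385.9, 145.6]
tool_rot: [1.919, 2.487, 0.001]
contact_force: [0.3, 0.0, -0.6]
width: 95.4
gripper_force: 0.0
```

>>> arm_command([
  [-27, 2, 8],
  [-27, 4, 9],
  [-26, 8, 9],
  [0, 0, 25],
  [0, 0, 25],
  [0, 0, 10],
  [0, 0, 0],
  [0, 0, 0],
], gripper=[0, 0, 0, 0, 0, 0, 0, 0], turn=[0.11, 0.11, 0.11, 0, 0, 0, 0, 0])

```text
time_s: 3.8
eef_pos: [363.7, 310.1, 60.5]
tool_rot: [2.296, 2.144, 0.002]
contact_force: [-0.0, -0.4, 0.5]
width: 95.2
gripper_force: 0.0
```

```bash
sed -i 's/k=round(turn/k=round(float(turn)/;s/,2); T.app/,2); T.app/' plan.py; python3 plan.py -0.07 25 364,310,4; python3 -c "
from h import *
im=get_image('top');cv2.imwrite('pics/t1.png',cv2.resize(im['pixels'][230:350,50:210,::-1],None,fx=4,fy=4))"
```

```text
t 3.8 pos [363.7 310.1  60.5] psi -0.069 w 95.2 F [-0.  -0.4  0.5]
[[0, 0, 19], [0, 0, 19], [0, 0, 18]] [0.0, 0.0, 0.0]
```

View pics/t1.png

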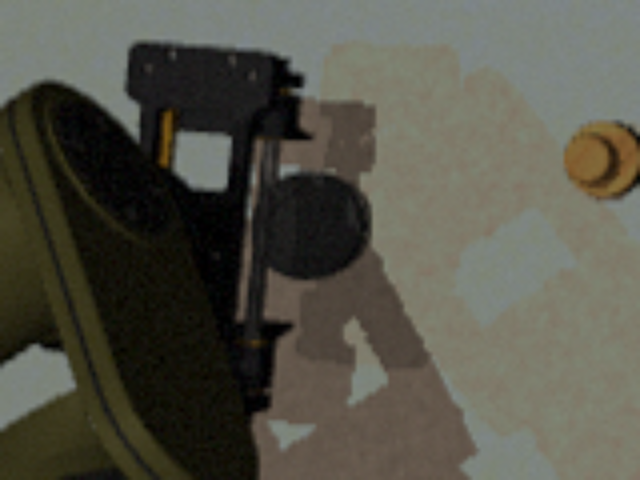

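The crop shows the open fingers straddling the large tin, centred at about crop (318,226).

>>> arm_command([
  [0, 0, 19],
  [0, 0, 19],
  [0, 0, 18],
  [0, 0, 0],
  [0, 0, 0],
  [0, 0, 0],
  [0, 0, 0],
  [0, 0, 0],
], gripper=[0, 0, 0, 0, 1, 1, 1, 1], turn=[0, 0, 0, 0, 0, 0, 0, 0])

```text
time_s: 4.65
eef_pos: [363.9, 310.0, 4.6]
tool_rot: [2.297, 2.143, 0.003]
contact_force: [0.5, 0.3, -0.4]
width: 68.8
gripper_force: 0.0
```

```bash
python3 plan.py -0.07 25 364,310,100 588,336,100 588,336,40
```

```text
t 4.65 pos [363.9 310.    4.6] psi -0.069 w 68.8 F [ 0.5  0.3 -0.4]
[[0, 0, -24], [0, 0, -24], [0, 0, -24], [0, 0, -23], [4, 22, 0], [4, 22, 0], [4, 23, 0], [5, 22, 0]] [0.0, 0.0, 0.0, 0.0, 0.0, 0.0, 0.0, 0.0]
[[4, 22, 0], [4, 22, 0], [4, 22, 0], [4, 22, 0], [4, 23, 0], [4, 22, 0], [0, 0, 20], [0, 0, 20]] [0.0, 0.0, 0.0, 0.0, 0.0, 0.0, 0.0, 0.0]
[[0, 0, 20]] [0.0]
```

Fingers close at about 70 mm/s, so I'll give them more time.

>>> arm_command([
  [0, 0, 0],
  [0, 0, 0],
  [0, 0, 0],
  [0, 0, 0],
  [0, 0, -10],
  [0, 0, -20],
  [0, 0, -30],
  [0, 0, -30],
], gripper=[1, 1, 1, 1, 1, 1, 1, 1], turn=[0, 0, 0, 0, 0, 0, 0, 0])

```text
time_s: 5.45
eef_pos: [362.1, 308.9, 93.9]
tool_rot: [-2.296, -2.143, 0.004]
contact_force: [0.0, -0.4, -0.9]
width: 59.4
gripper_force: 30.0
```

>>> arm_command([
  [2, 10, 0],
  [5, 25, 0],
  [5, 28, 0],
  [5, 28, 0],
  [5, 28, 0],
  [5, 28, 0],
  [5, 28, 0],
  [5, 28, 0],
], gripper=[1, 1, 1, 1, 1, 1, 1, 1], turn=[0, 0, 0, 0, 0, 0, 0, 0])

```text
time_s: 6.25
eef_pos: [568.7, 332.0, 91.6]
tool_rot: [-2.296, -2.142, 0.005]
contact_force: [1.3, -0.5, -1.1]
width: 59.5
gripper_force: 30.0
```

```bash
python3 plan.py -0.07 25 588,336,90 588,336,25 588,336,10.5
```

```text
t 6.25 pos [568.7 332.   91.6] psi -0.069 w 59.5 F [ 1.3 -0.5 -1.1]
[[5, 19, 2], [0, 0, 22], [0, 0, 21], [0, 0, 22], [0, 0, 14]] [0.0, 0.0, 0.0, 0.0, 0.0]
```

>>> arm_command([
  [5, 19, 0],
  [0, 0, 20],
  [0, 0, 20],
  [0, 0, 20],
  [0, 0, 10],
  [0, 0, 0],
  [0, 0, 0],
  [0, 0, 0],
], gripper=[1, 1, 1, 1, 1, 1, 1, 1], turn=[0, 0, 0, 0, 0, 0, 0, 0])

```text
time_s: 7.05
eef_pos: [588.5, 336.6, 25.0]
tool_rot: [2.296, 2.143, 0.003]
contact_force: [0.3, -1.6, -0.7]
width: 59.6
gripper_force: 30.0
```

```bash
python3 plan.py -0.07 25 588,336,11; python3 -c "
from h import *
im=get_image('side');cv2.imwrite('pics/s1.png',cv2.resize(im['pixels'][150:270,220:400,::-1],None,fx=4,fy=4))"
```

```text
t 7.05 pos [588.5 336.6  25. ] psi -0.069 w 59.6 F [ 0.3 -1.6 -0.7]
[[-1, 0, 14]] [0.0]
```

View pics/s1.png

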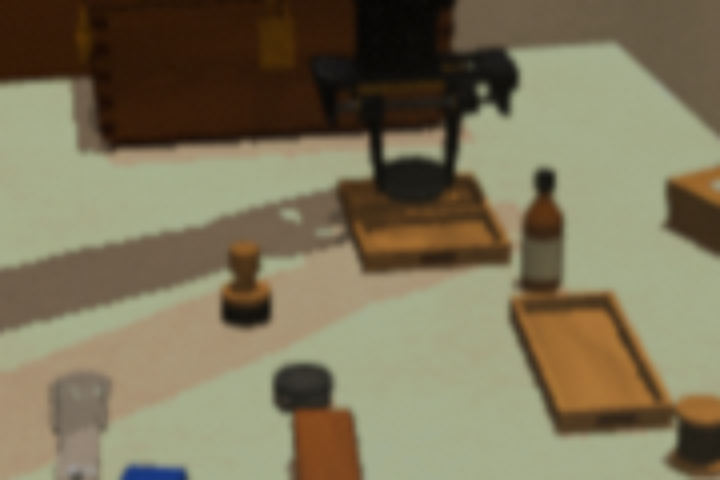

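The tin hangs upright over the far bay at crop (415,180). Setting it down.

>>> arm_command([
  [0, 0, 7],
  [0, 0, 5],
  [0, 0, 2],
  [0, 0, 0],
  [0, 0, 0],
  [0, 0, 0],
  [0, 0, 0],
  [0, 0, -2],
], gripper=[1, 1, 1, 1, 0.2, 0.2, 0.2, 0.2], turn=[0, 0, 0, 0, 0, 0, 0, 0])

```text
time_s: 7.9
eef_pos: [587.3, 336.0, 11.1]
tool_rot: [-2.297, -2.143, 0.001]
contact_force: [0.2, 1.0, -1.3]
width: 75.5
gripper_force: 0.0
```

```bash
python3 plan.py -0.07 30 588,336,120 422,-6,110 422,-6,40
```

```text
t 7.9 pos [587.3 336.   11.1] psi -0.069 w 75.5 F [ 0.2  1.  -1.3]
[[0, 0, -27], [0, 0, -27], [0, 1, -28], [0, 0, -27], [-27, -11, 1], [-27, -11, 1], [-27, -11, 0], [-27, -11, 1]] [0.0, 0.0, 0.0, 0.0, 0.0, 0.0, 0.0, 0.0]
[[-28, -11, 1], [-27, -11, 1], [-27, -11, 0], [-27, -11, 1], [-27, -11, 1], [-27, -10, 1], [-27, -11, 1], [-27, -11, 0]] [0.0, 0.0, 0.0, 0.0, 0.0, 0.0, 0.0, 0.0]
[[-28, -11, 1], [0, 0, 23], [0, 0, 24], [0, 0, 23]] [0.0, 0.0, 0.0, 0.0]
```

>>> arm_command([
  [0, 0, -27],
  [0, 0, -27],
  [0, 1, -28],
  [0, 0, -27],
  [-27, -11, 1],
  [-27, -11, 1],
  [-27, -11, 0],
  [-27, -11, 1],
], gripper=[0.2, 0.2, 0.2, 0.2, 0.2, 0.2, 0.2, 0.2], turn=[0, 0, 0, 0, 0, 0, 0, 0])

```text
time_s: 8.7
eef_pos: [536.8, 230.5, 117.9]
tool_rot: [2.296, 2.144, 0.001]
contact_force: [1.1, 0.3, 0.1]
width: 75.8
gripper_force: 0.0
```

>>> arm_command([
  [-28, -11, 1],
  [-27, -11, 1],
  [-27, -11, 0],
  [-27, -11, 1],
  [-27, -11, 1],
  [-27, -10, 1],
  [-27, -11, 1],
  [-27, -11, 0],
], gripper=[0.2, 0.2, 0.2, 0.2, 0.2, 0.2, 0.2, 0.2], turn=[0, 0, 0, 0, 0, 0, 0, 0])

```text
time_s: 9.5
eef_pos: [434.9, 20.0, 111.7]
tool_rot: [2.296, 2.144, 0.0]
contact_force: [-0.2, -0.6, 0.3]
width: 76.2
gripper_force: 0.0
```

>>> arm_command([
  [-28, -11, 1],
  [0, 0, 23],
  [0, 0, 24],
  [0, 0, 13],
  [0, 0, 0],
  [0, 0, 0],
  [0, 0, 0],
  [0, 0, 0],
], gripper=[0.2, 0.2, 0.2, 0.2, 0.2, 0.2, 0.2, 0.2], turn=[0, 0, 0, 0, 0, 0, 0, 0])

```text
time_s: 10.3
eef_pos: [423.6, -6.3, 51.9]
tool_rot: [2.295, 2.143, 0.002]
contact_force: [0.0, 0.6, 0.3]
width: 76.1
gripper_force: 0.0
```

```bash
python3 plan.py -0.07 25 422,-6,4.5
```

```text
t 10.3 pos [423.6  -6.3  51.9] psi -0.069 w 76.1 F [0.  0.6 0.3]
[[0, -1, 24], [0, -1, 23]] [0.0, 0.0]
```

>>> arm_command([
  [0, -1, 20],
  [0, -1, 17],
  [0, 0, 10],
  [0, 0, 0],
  [0, 0, 0],
  [0, 0, 0],
  [0, 0, 0],
  [0, 0, 0],
], gripper=[0.2, 0.2, 0.2, 1, 1, 1, 1, 1], turn=[0, 0, 0, 0, 0, 0, 0, 0])

```text
time_s: 11.1
eef_pos: [421.5, -6.3, 4.5]
tool_rot: [2.296, 2.142, 0.002]
contact_force: [0.3, -0.1, 1.5]
width: 45.3
gripper_force: 30.0
```

>>> arm_command([
  [0, 0, 0],
  [0, 0, 0],
  [0, 0, -10],
  [0, 0, -20],
  [0, 0, -30],
  [0, 0, -30],
  [0, 0, -20],
  [0, 0, 0],
], gripper=[1, 1, 1, 1, 1, 1, 1, 1], turn=[0, 0, 0, 0, 0, 0, 0, 0])

```text
time_s: 11.9
eef_pos: [422.7, -6.4, 117.2]
tool_rot: [2.293, 2.14, 0.006]
contact_force: [0.5, 0.4, -0.4]
width: 45.4
gripper_force: 30.0
```

```bash
python3 plan.py -0.07 28 583,252,110 583,252,25; python3 -c "
from h import *
im=get_image('top');cv2.imwrite('pics/t2.png',im['pixels'][:,:,::-1])
print(fit('large_tin_c',[im],[mask('large_tin_c','top',(120,190),30)],(588,336),[0],6))"
```

```text
t 11.9 pos [422.7  -6.4 117.2] psi -0.069 w 45.4 F [ 0.5  0.4 -0.4]
[[24, 13, 1], [25, 13, 0], [24, 13, 1], [25, 13, 1], [24, 13, 0], [25, 13, 1], [24, 12, 1], [25, 13, 0]] [0.0, 0.0, 0.0, 0.0, 0.0, 0.0, 0.0, 0.0]
[[24, 13, 1], [24, 13, 1], [25, 13, 0], [0, 0, 21], [0, 0, 22], [0, 0, 21], [0, 0, 21]] [0.0, 0.0, 0.0, 0.0, 0.0, 0.0, 0.0]
(array([5.87901718e+02, 3.39020971e+02, 1.78353049e-01]), np.float64(0.09574882995319813))
```

View pics/t2.png

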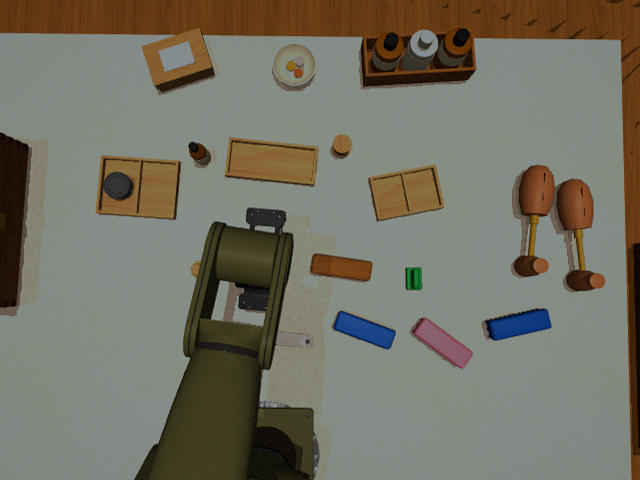

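The large tin lies in the left bay at (118,186), clear of the walls. Carrying the small tin.

>>> arm_command([
  [24, 13, 1],
  [25, 13, 0],
  [24, 13, 1],
  [25, 13, 1],
  [24, 13, 0],
  [25, 13, 1],
  [24, 12, 1],
  [25, 13, 0],
], gripper=[1, 1, 1, 1, 1, 1, 1, 1], turn=[0, 0, 0, 0, 0, 0, 0, 0])

```text
time_s: 12.8
eef_pos: [535.4, 182.9, 105.5]
tool_rot: [-2.295, -2.142, 0.007]
contact_force: [-0.2, -0.8, -0.1]
width: 45.5
gripper_force: 30.0
```

>>> arm_command([
  [24, 13, 1],
  [24, 13, 1],
  [24, 13, 0],
  [0, 0, 21],
  [0, 0, 22],
  [0, 0, 21],
  [0, 0, 21],
  [0, 0, 0],
], gripper=[1, 1, 1, 1, 1, 1, 1, 1], turn=[0, 0, 0, 0, 0, 0, 0, 0])

```text
time_s: 13.6
eef_pos: [576.0, 249.8, 15.2]
tool_rot: [-2.293, -2.14, 0.017]
contact_force: [-0.9, 0.5, -1.3]
width: 45.2
gripper_force: 30.0
```

```bash
python3 plan.py -0.07 28 583,251,10.7
```

```text
t 13.6 pos [576.  249.8  15.2] psi -0.069 w 45.2 F [-0.9  0.5 -1.3]
[[2, 7, 4]] [0.0]
```

>>> arm_command([
  [0, 0, 0],
  [0, 0, 0],
  [0, 0, 0],
  [0, 0, 0],
  [0, 0, 0],
  [0, 0, 0],
  [0, 0, 0],
  [0, 0, 0],
], gripper=[1, 1, 1, 1, 1, 1, 1, 1], turn=[0, 0, 0, 0, 0, 0, 0, 0])

```text
time_s: 14.4
eef_pos: [580.7, 251.4, 21.7]
tool_rot: [2.297, 2.143, 0.0]
contact_force: [0.6, -0.3, -1.0]
width: 45.3
gripper_force: 30.0
```

```bash
python3 plan.py -0.07 28 583,251,10.7; python3 -c "
from h import *
print(R.from_rotvec(get_obs()['tool_rot']).as_matrix().round(3))
im=get_image('side');cv2.imwrite('pics/s2.png',cv2.resize(im['pixels'][150:270,260:440,::-1],None,fx=4,fy=4))"
```

```text
t 14.4 pos [580.7 251.4  21.7] psi -0.069 w 45.3 F [ 0.6 -0.3 -1. ]
[[0, 2, 11]] [0.0]
[[ 0.069  0.998  0.   ]
 [ 0.998 -0.069  0.   ]
 [ 0.     0.    -1.   ]]
```

View pics/s2.png

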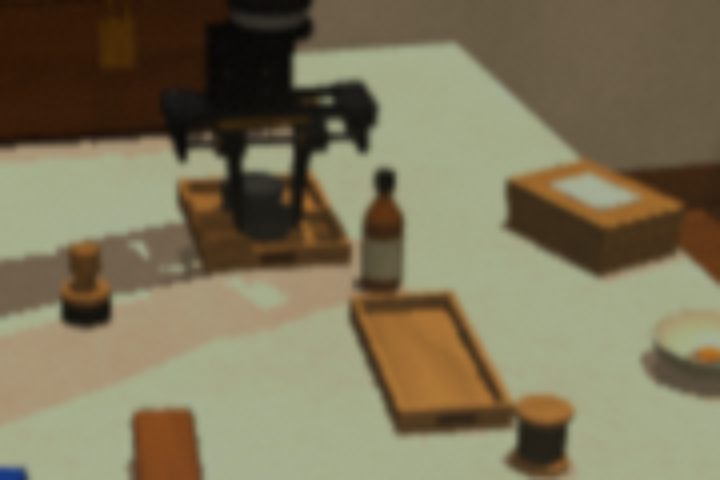

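The small tin is over the near bay at crop (265,215), level and clear of the bottle.

>>> arm_command([
  [0, 1, 5],
  [0, 1, 4],
  [0, 0, 2],
  [0, 0, 0],
  [0, 0, 0],
  [0, 0, 0],
  [0, 0, 0],
  [0, 0, 0],
], gripper=[1, 1, 1, 1, 1, 0.3, 0.3, 0.3], turn=[0, 0, 0, 0, 0, 0, 0, 0])

```text
time_s: 15.25
eef_pos: [582.7, 251.3, 10.4]
tool_rot: [-2.297, -2.143, 0.0]
contact_force: [0.3, 0.5, 0.3]
width: 63.2
gripper_force: 0.0
```

```bash
python3 plan.py -0.15 28 583,251,110 411,-160,110 411,-160,60
```

```text
t 15.25 pos [582.7 251.3  10.4] psi -0.069 w 63.2 F [0.3 0.5 0.3]
[[0, 0, -25], [0, 0, -25], [0, 0, -25], [0, 0, -25], [-27, -7, 0], [-27, -7, 0], [-27, -6, 0], [-27, -7, 0]] [0.02, 0.02, 0.02, 0.02, 0.0, 0.0, 0.0, 0.0]
[[-27, -7, 0], [-27, -7, 0], [-27, -7, 0], [-27, -6, 0], [-27, -7, 0], [-27, -7, 0], [-27, -7, 0], [-27, -7, 0]] [0.0, 0.0, 0.0, 0.0, 0.0, 0.0, 0.0, 0.0]
[[-27, -6, 0], [-27, -7, 0], [-27, -7, 0], [-27, -7, 0], [0, 0, 25], [0, 0, 25]] [0.0, 0.0, 0.0, 0.0, 0.0, 0.0]
```

>>> arm_command([
  [0, 0, -10],
  [0, 0, -25],
  [0, 0, -35],
  [0, 0, -30],
  [-27, -7, 0],
  [-27, -7, 0],
  [-27, -6, 0],
  [-27, -7, 0],
], gripper=[0.3, 0.3, 0.3, 0.3, 0.3, 0.3, 0.3, 0.3], turn=[0, 0, 0, 0.08, 0, 0, 0, 0])

```text
time_s: 16.05
eef_pos: [539.8, 147.7, 111.7]
tool_rot: [2.38, 2.05, 0.002]
contact_force: [0.2, -0.2, 0.3]
width: 66.5
gripper_force: 0.0
```

>>> arm_command([
  [-27, -7, 0],
  [-27, -7, 0],
  [-27, -7, 0],
  [-27, -6, 0],
  [-27, -7, 0],
  [-27, -7, 0],
  [-27, -7, 0],
  [-27, -7, 0],
], gripper=[0.1, 0.1, 0.1, 0.1, 0.1, 0.1, 0.1, 0.1], turn=[0, 0, 0, 0, 0, 0, 0, 0])

```text
time_s: 16.85
eef_pos: [453.3, -57.9, 111.6]
tool_rot: [2.38, 2.049, 0.001]
contact_force: [0.4, -0.7, -0.0]
width: 85.5
gripper_force: 0.0
```

>>> arm_command([
  [-27, -6, 0],
  [-27, -7, 0],
  [-27, -7, 0],
  [-27, -7, 0],
  [0, 0, 20],
  [0, 0, 20],
  [0, 0, 0],
  [0, 0, 0],
], gripper=[0.2, 0.2, 0.2, 0.2, 0.2, 0.2, 0.2, 0.2], turn=[0, 0, 0, 0, 0, 0, 0, 0])

```text
time_s: 17.65
eef_pos: [410.9, -159.7, 71.2]
tool_rot: [2.38, 2.05, 0.0]
contact_force: [-1.2, -0.0, 0.1]
width: 76.1
gripper_force: 0.0
```

```bash
python3 plan.py -0.15 28 411,-160,20; python3 -c "
from h import *
im=get_image('top');i2=get_image('side')
print(fit('small_tin_c',[im],[mask('small_tin_c','top',(160,190),30)],(583,251),[0],6))
cv2.imwrite('pics/t3.png',cv2.resize(np.hstack([im['pixels'][130:310,260:420,::-1],i2['pixels'][170:350,240:400,::-1]]),None,fx=2.5,fy=2.5))"
```

```text
t 17.65 pos [ 410.9 -159.7   71.2] psi -0.149 w 76.1 F [-1.2 -0.   0.1]
[[0, 0, 26], [0, 0, 25]] [0.0, 0.0]
(array([5.82715934e+02, 2.52525418e+02, 1.13081406e-01]), np.float64(0.08878968253968254))
```

View pics/t3.png

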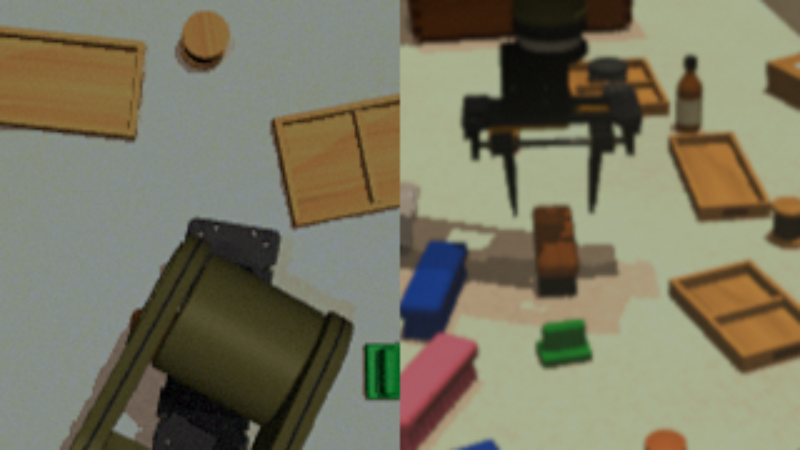

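The small tin is set in its bay. The open fingers straddle the brown brush at right-half crop (555,240), so I'll lower and grip its back.

>>> arm_command([
  [0, 0, 20],
  [0, 0, 20],
  [0, 0, 11],
  [0, 0, 0],
  [0, 0, 0],
  [0, 0, 0],
  [0, 0, 0],
  [0, 0, 0],
], gripper=[0.2, 0.2, 0.2, 0.2, 1, 1, 1, 1], turn=[0, 0, 0, 0, 0, 0, 0, 0])

```text
time_s: 18.6
eef_pos: [411.3, -160.0, 20.4]
tool_rot: [2.38, 2.049, 0.001]
contact_force: [0.4, -0.2, -0.3]
width: 49.6
gripper_force: 0.0
```

>>> arm_command([
  [0, 0, 0],
  [0, 0, 0],
  [0, 0, 0],
  [0, 0, -10],
  [0, 0, -20],
  [0, 0, -30],
  [0, 0, -20],
  [0, 0, 0],
], gripper=[1, 1, 1, 1, 1, 1, 1, 1], turn=[0, 0, 0, 0, 0, 0, 0, 0])

```text
time_s: 19.4
eef_pos: [412.7, -160.8, 103.1]
tool_rot: [2.376, 2.046, 0.004]
contact_force: [0.8, -1.4, -0.6]
width: 43.8
gripper_force: 29.9
```

```bash
python3 plan.py -0.10 28 647,-5,90 647,-5,46
```

```text
t 19.4 pos [ 412.7 -160.8  103.1] psi -0.149 w 43.8 F [ 0.8 -1.4 -0.6]
[[17, 19, 1], [17, 19, 1], [17, 19, 2], [17, 19, 1], [17, 19, 1], [17, 19, 1], [17, 20, 1], [17, 19, 2]] [-0.0, -0.0, -0.01, -0.0, -0.01, -0.0, -0.01, -0.0]
[[16, 20, 1], [17, 19, 1], [16, 20, 1], [0, 0, 22], [0, 0, 22]] [-0.01, -0.0, -0.01, 0.0, 0.0]
```

>>> arm_command([
  [10, 12, 1],
  [17, 19, 1],
  [17, 19, 2],
  [17, 19, 1],
  [17, 19, 1],
  [17, 19, 1],
  [17, 20, 1],
  [17, 19, 2],
], gripper=[1, 1, 1, 1, 1, 1, 1, 1], turn=[0, 0, -0.01, 0, -0.01, 0, -0.01, 0])

```text
time_s: 20.2
eef_pos: [572.8, -51.1, 87.7]
tool_rot: [-2.348, -2.084, 0.003]
contact_force: [0.3, -0.2, -0.6]
width: 44.2
gripper_force: 29.9
```

>>> arm_command([
  [16, 20, 1],
  [17, 19, 1],
  [16, 20, 1],
  [7, 7, 0],
  [0, 0, 15],
  [0, 0, 20],
  [0, 0, 0],
  [0, 0, 0],
], gripper=[1, 1, 1, 1, 1, 1, 1, 1], turn=[-0.01, 0, -0.01, 0, 0, 0, 0, 0])

```text
time_s: 21.0
eef_pos: [643.0, -4.0, 50.0]
tool_rot: [-2.328, -2.106, 0.004]
contact_force: [-0.2, -0.4, -1.2]
width: 43.9
gripper_force: 29.9
```

>>> arm_command([
  [0, 0, 0],
  [0, 0, 0],
  [0, 0, 0],
  [0, 0, 0],
  [0, 0, 0],
  [0, 0, 0],
  [0, 0, 0],
  [0, 0, 0],
], gripper=[1, 1, 1, 1, 1, 1, 1, 1], turn=[0, 0, 0, 0, 0, 0, 0, 0])

```text
time_s: 21.8
eef_pos: [644.8, -3.6, 51.6]
tool_rot: [-2.329, -2.109, 0.0]
contact_force: [0.8, 0.3, -0.8]
width: 44.0
gripper_force: 29.9
```

```bash
python3 plan.py -0.10 28 647,-4,26; python3 -c "
from h import *
im=get_image('top');i2=get_image('side')
cv2.imwrite('pics/t4.png',cv2.resize(np.hstack([im['pixels'][90:270,190:350,::-1],i2['pixels'][150:330,280:440,::-1]]),None,fx=2.5,fy=2.5))"
```

```text
t 21.8 pos [644.8  -3.6  51.6] psi -0.099 w 44.0 F [ 0.8  0.3 -0.8]
[[0, 2, 26]] [0.0]
```

View pics/t4.png

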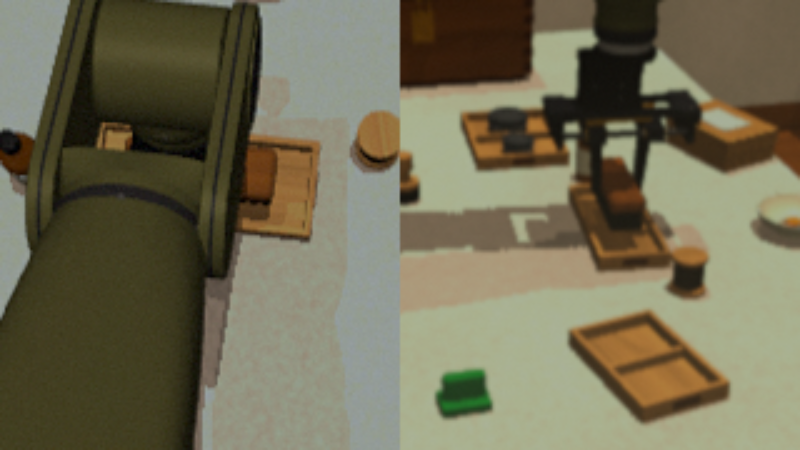

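The brush hangs level and in line with its tray, right-half crop (618,190). Lowering it.

>>> arm_command([
  [0, 1, 8],
  [0, 1, 8],
  [0, 0, 5],
  [0, 0, 3],
  [0, 0, 1],
  [0, 0, 0],
  [0, 0, 0],
  [0, 0, 0],
], gripper=[1, 1, 1, 1, 1, 1, 1, 1], turn=[0, 0, 0, 0, 0, 0, 0, 0])

```text
time_s: 22.7
eef_pos: [647.0, -3.8, 26.8]
tool_rot: [2.328, 2.109, 0.0]
contact_force: [-0.2, -0.1, 0.2]
width: 43.9
gripper_force: 29.9
```

>>> arm_command([
  [0, 0, 0],
  [0, 0, 0],
  [0, 0, 0],
  [0, 0, 0],
  [0, 0, -10],
  [0, 0, -25],
  [0, 0, -35],
  [0, 0, -30],
], gripper=[0.3, 0.3, 0.3, 0.3, 0.3, 0.3, 0.3, 0.3], turn=[0, 0, 0, 0, 0, 0, 0, 0])

```text
time_s: 23.5
eef_pos: [647.1, -3.8, 128.9]
tool_rot: [2.328, 2.108, 0.001]
contact_force: [1.1, 0.6, -0.6]
width: 66.5
gripper_force: 0.0
```

```bash
python3 plan.py -0.10 28 403,146,125 403,146,75
```

```text
t 23.5 pos [647.1  -3.8 128.9] psi -0.099 w 66.5 F [ 1.1  0.6 -0.6]
[[11, -23, 0], [12, -24, 1], [11, -23, 0], [11, -24, 0], [12, -23, 1], [11, -24, 0], [12, -23, 0], [11, -23, 1]] [0.0, 0.0, 0.0, 0.0, 0.0, 0.0, 0.0, 0.0]
[[11, -24, 0], [12, -23, 1], [11, -24, 0], [0, 0, 25], [0, 0, 25]] [0.0, 0.0, 0.0, 0.0, 0.0]
```

>>> arm_command([
  [11, -23, 0],
  [12, -24, 1],
  [11, -23, 0],
  [11, -24, 0],
  [12, -23, 1],
  [11, -24, 0],
  [12, -23, 0],
  [11, -23, 1],
], gripper=[0.3, 0.3, 0.3, 0.3, 0.3, 0.3, 0.3, 0.3], turn=[0, 0, 0, 0, 0, 0, 0, 0])

```text
time_s: 24.3
eef_pos: [469.2, 105.8, 124.7]
tool_rot: [2.328, 2.108, 0.002]
contact_force: [-0.4, -0.5, 0.8]
width: 66.6
gripper_force: 0.0
```

>>> arm_command([
  [11, -24, 0],
  [12, -23, 1],
  [11, -24, 0],
  [0, 0, 20],
  [0, 0, 20],
  [0, 0, 0],
  [0, 0, 0],
  [0, 0, 0],
], gripper=[0.4, 0.4, 0.4, 0.4, 0.4, 0.4, 0.4, 0.4], turn=[0, 0, 0, 0, 0, 0, 0, 0])

```text
time_s: 25.1
eef_pos: [403.5, 146.2, 84.1]
tool_rot: [2.328, 2.108, 0.003]
contact_force: [-0.3, 0.2, 0.4]
width: 57.0
gripper_force: 0.0
```

```bash
python3 plan.py -0.10 28 403,146,33; python3 -c "
from h import *
im=get_image('top');i2=get_image('side')
m=mask('brush_c','top',(272,162),25)
print(fit('brush_c',[im],[m],(647,-4),[1.47],6))
cv2.imwrite('pics/t5.png',cv2.resize(np.hstack([im['pixels'][100:280,180:340,::-1],i2['pixels'][130:310,220:380,::-1]]),None,fx=2.5,fy=2.5))"
```

```text
t 25.1 pos [403.5 146.2  84.1] psi -0.099 w 57.0 F [-0.3  0.2  0.4]
[[0, 0, 26], [0, 0, 25]] [0.0, 0.0]
(array([644.99165644,  -3.01698118,   1.49253483]), np.float64(0.07747496147919877))
```

View pics/t5.png

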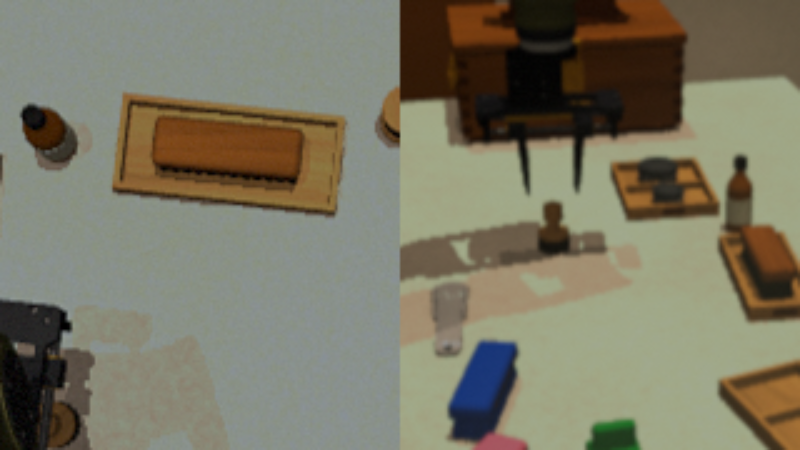

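The brush stands in its tray, clear of all rims (left crop 228,150). The fingers straddle the dauber (right crop 553,228).

>>> arm_command([
  [0, 0, 20],
  [0, 0, 20],
  [0, 0, 11],
  [0, 0, 0],
  [0, 0, 0],
  [0, 0, 0],
  [0, 0, 0],
  [0, 0, 0],
], gripper=[0.4, 0.4, 0.4, 0.4, 1, 1, 1, 1], turn=[0, 0, 0, 0, 0, 0, 0, 0])

```text
time_s: 26.05
eef_pos: [403.0, 146.2, 32.4]
tool_rot: [2.328, 2.108, 0.002]
contact_force: [0.8, -0.4, -0.1]
width: 30.6
gripper_force: 0.0
```

>>> arm_command([
  [0, 0, 0],
  [0, 0, 0],
  [0, 0, 0],
  [0, 0, -10],
  [0, 0, -25],
  [0, 0, -30],
  [0, 0, -25],
  [0, 0, -10],
], gripper=[1, 1, 1, 1, 1, 1, 1, 1], turn=[0, 0, 0, 0, 0, 0, 0, 0])

```text
time_s: 26.85
eef_pos: [403.9, 146.4, 134.8]
tool_rot: [2.327, 2.107, 0.007]
contact_force: [0.6, 0.1, 0.2]
width: 25.5
gripper_force: 30.0
```

```bash
python3 -c "
import numpy as np
y=.2; c=np.array([580,-306]); v=np.array([-np.sin(y),np.cos(y)]); print(c+36*v,c-36*v)"
python3 plan.py 0.2 30 573,-271,135 573,-271,60
```

```text
[ 572.84790409 -270.7176032 ] [ 587.15209591 -341.2823968 ]
t 26.85 pos [403.9 146.4 134.8] psi -0.099 w 25.5 F [0.6 0.1 0.2]
[[-25, 13, 0], [-25, 13, 0], [-26, 12, 0], [-25, 11, 0], [-26, 11, 0], [-26, 11, 0], [-26, 10, 0], [-27, 9, 0]] [-0.02, -0.02, -0.02, -0.02, -0.02, -0.02, -0.02, -0.02]
[[-27, 9, 0], [-27, 9, 0], [-27, 8, 0], [-27, 7, 0], [-27, 7, 0], [-27, 6, 0], [-28, 6, 0], [-28, 6, 0]] [-0.02, -0.02, -0.02, -0.02, -0.01, -0.02, -0.01, -0.02]
[[0, 0, 25], [0, 0, 25], [0, 0, 25]] [0.0, 0.0, 0.0]
```

>>> arm_command([
  [-15, 8, 0],
  [-25, 13, 0],
  [-26, 12, 0],
  [-25, 11, 0],
  [-26, 11, 0],
  [-26, 11, 0],
  [-26, 10, 0],
  [-27, 9, 0],
], gripper=[1, 1, 1, 1, 1, 1, 1, 1], turn=[-0.02, -0.02, -0.02, -0.02, -0.02, -0.02, -0.02, -0.02])

```text
time_s: 27.65
eef_pos: [482.2, -53.2, 130.7]
tool_rot: [-2.151, -2.288, 0.001]
contact_force: [0.0, 0.4, -0.5]
width: 25.4
gripper_force: 30.0
```

>>> arm_command([
  [-27, 9, 0],
  [-27, 9, 0],
  [-27, 8, 0],
  [-27, 7, 0],
  [-27, 7, 0],
  [-27, 6, 0],
  [-28, 6, 0],
  [-28, 6, 0],
], gripper=[1, 1, 1, 1, 1, 1, 1, 1], turn=[-0.02, -0.02, -0.02, -0.02, -0.01, -0.02, -0.01, -0.02])

```text
time_s: 28.45
eef_pos: [567.2, -262.1, 130.4]
tool_rot: [-1.985, -2.432, 0.0]
contact_force: [0.8, 0.2, -0.6]
width: 25.3
gripper_force: 30.0
```

>>> arm_command([
  [-10, 5, 0],
  [0, 0, 20],
  [0, 0, 25],
  [0, 0, 20],
  [0, 0, 0],
  [0, 0, 0],
  [0, 0, 0],
  [0, 0, 0],
], gripper=[1, 1, 1, 1, 1, 1, 1, 1], turn=[0, 0, 0, 0, 0, 0, 0, 0])

```text
time_s: 29.25
eef_pos: [575.5, -270.6, 68.5]
tool_rot: [1.985, 2.431, 0.001]
contact_force: [0.4, -0.6, 0.4]
width: 25.7
gripper_force: 30.0
```

```bash
python3 plan.py 0.2 28 573,-271,39; python3 -c "
from h import *
im=get_image('top');i2=get_image('side')
cv2.imwrite('pics/t6.png',cv2.resize(np.hstack([im['pixels'][120:300,320:480,::-1],i2['pixels'][200:380,280:440,::-1]]),None,fx=2.5,fy=2.5))"
```

```text
t 29.25 pos [ 575.5 -270.6   68.5] psi 0.201 w 25.7 F [ 0.4 -0.6  0.4]
[[0, -1, 15], [0, -2, 14]] [0.0, 0.0]
```

View pics/t6.png

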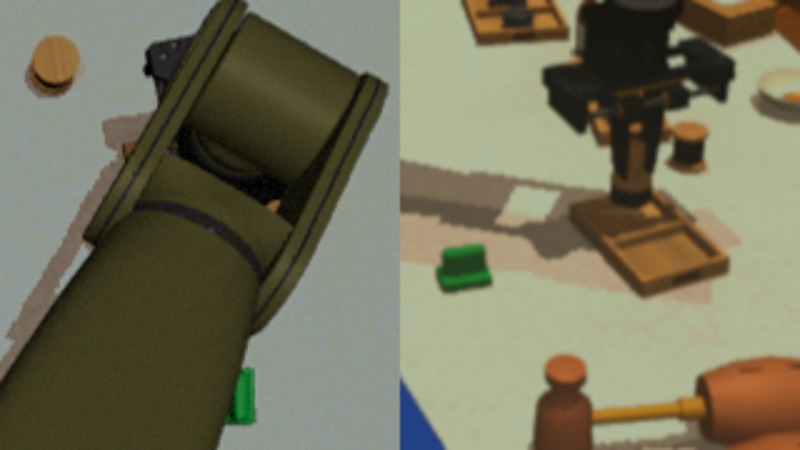

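The dauber is over the far bay (right crop 632,185), still 30 mm up, upright and clear of the reel.

>>> arm_command([
  [0, -1, 10],
  [0, -1, 10],
  [0, 0, 6],
  [0, 0, 3],
  [0, 0, 1],
  [0, 0, 0],
  [0, 0, 0],
  [0, 0, 0],
], gripper=[1, 1, 1, 1, 1, 1, 1, 1], turn=[0, 0, 0, 0, 0, 0, 0, 0])

```text
time_s: 30.15
eef_pos: [571.8, -270.3, 37.8]
tool_rot: [-1.985, -2.431, 0.001]
contact_force: [-5.4, 3.7, 8.6]
width: 25.3
gripper_force: 30.0
```

>>> arm_command([
  [0, 0, 0],
  [0, 0, 0],
  [0, 0, 0],
  [0, 0, 0],
  [0, 0, -10],
  [0, 0, -25],
  [0, 0, -30],
  [0, 0, -20],
], gripper=[0.5, 0.5, 0.5, 0.5, 0.5, 0.5, 0.5, 0.5], turn=[0, 0, 0, 0, 0, 0, 0, 0])

```text
time_s: 30.95
eef_pos: [573.4, -271.1, 124.7]
tool_rot: [1.985, 2.431, 0.001]
contact_force: [-0.9, -0.3, 1.2]
width: 47.6
gripper_force: 0.0
```

```bash
python3 plan.py 1.56 25 388.5,-322,110 388.5,-322,55
```

```text
t 30.95 pos [ 573.4 -271.1  124.7] psi 0.201 w 47.6 F [-0.9 -0.3  1.2]
[[-1, -19, 1], [1, -19, 2], [4, -19, 1], [7, -18, 2], [9, -17, 1], [11, -16, 2], [13, -14, 1], [14, -12, 2]] [-0.14, -0.14, -0.13, -0.14, -0.13, -0.14, -0.13, -0.14]
[[17, -10, 1], [17, -8, 2], [0, 0, 18], [0, 0, 18], [0, 0, 19]] [-0.13, -0.14, 0.0, 0.0, 0.0]
```

>>> arm_command([
  [-1, -19, 1],
  [1, -19, 2],
  [4, -19, 1],
  [7, -18, 2],
  [9, -17, 1],
  [11, -16, 2],
  [13, -14, 1],
  [14, -12, 2],
], gripper=[0.5, 0.5, 0.5, 0.5, 0.5, 0.5, 0.5, 0.5], turn=[-0.14, -0.14, -0.13, -0.14, -0.13, -0.14, -0.13, -0.14])

```text
time_s: 31.75
eef_pos: [424.6, -311.7, 110.5]
tool_rot: [0.429, 3.111, -0.001]
contact_force: [0.3, -0.1, 0.1]
width: 47.4
gripper_force: 0.0
```

>>> arm_command([
  [17, -10, 1],
  [17, -8, 2],
  [0, 0, 18],
  [0, 0, 18],
  [0, 0, 14],
  [0, 0, 0],
  [0, 0, 0],
  [0, 0, 0],
], gripper=[0.5, 0.5, 0.5, 0.5, 0.5, 0.5, 0.5, 0.5], turn=[-0.13, -0.14, 0, 0, 0, 0, 0, 0])

```text
time_s: 32.55
eef_pos: [388.7, -322.2, 57.7]
tool_rot: [0.015, 3.14, -0.002]
contact_force: [-0.9, 0.6, -0.5]
width: 47.6
gripper_force: 0.0
```

```bash
python3 plan.py 1.56 28 388.5,-322,15; python3 -c "
from h import *
im=get_image('top');i2=get_image('side')
m=mask('dauber_c','top',(392,196),25)
if m is not None: print(fit('dauber_c',[im],[m],(573,-271),[0],6))
cv2.imwrite('pics/t7.png',cv2.resize(np.hstack([im['pixels'][140:320,330:490,::-1],i2['pixels'][200:380,240:400,::-1]]),None,fx=2.5,fy=2.5))"
```

```text
t 32.55 pos [ 388.7 -322.2   57.7] psi 1.561 w 47.6 F [-0.9  0.6 -0.5]
[[0, 0, 21], [0, 0, 22]] [0.0, 0.0]
(array([ 5.69519273e+02, -2.66427598e+02,  1.00776368e-01]), np.float64(0.1642241379310345))
```

View pics/t7.png

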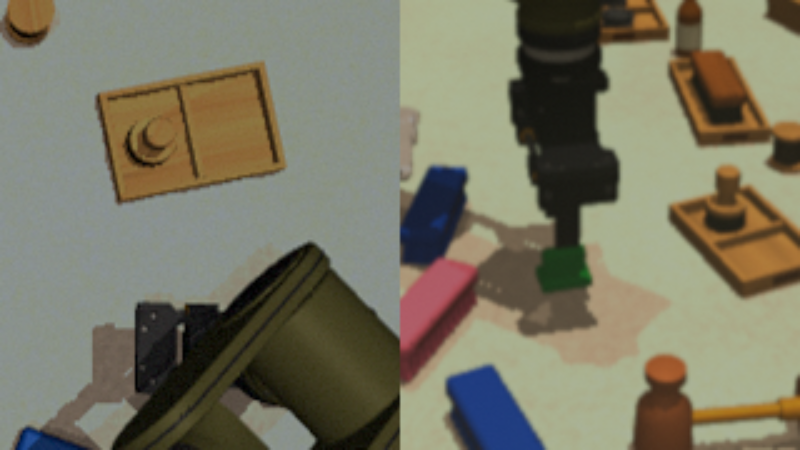

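The dauber stands upright in the left bay, clear of its walls (left crop 152,138). The fingers straddle the green ridge (right crop 565,260).

>>> arm_command([
  [0, 0, 18],
  [0, 0, 16],
  [0, 0, 8],
  [0, 0, 0],
  [0, 0, 0],
  [0, 0, 0],
  [0, 0, 0],
  [0, 0, 0],
], gripper=[0.5, 0.5, 0.5, 0.5, 1, 1, 1, 1], turn=[0, 0, 0, 0, 0, 0, 0, 0])

```text
time_s: 33.5
eef_pos: [388.3, -322.0, 15.3]
tool_rot: [0.015, 3.141, -0.001]
contact_force: [0.5, 0.2, -0.2]
width: 21.0
gripper_force: 0.0
```

>>> arm_command([
  [0, 0, 0],
  [0, 0, 0],
  [0, 0, 0],
  [0, 0, -10],
  [0, 0, -20],
  [0, 0, -30],
  [0, 0, -20],
  [0, 0, -5],
], gripper=[1, 1, 1, 1, 1, 1, 1, 1], turn=[0, 0, 0, 0, 0, 0, 0, 0])

```text
time_s: 34.3
eef_pos: [389.3, -323.0, 103.0]
tool_rot: [0.015, 3.138, -0.006]
contact_force: [-0.0, 0.7, -0.0]
width: 13.5
gripper_force: 30.0
```

```bash
python3 plan.py 1.77 22 587,-343,100 587,-343,50
```

```text
t 34.3 pos [ 389.3 -323.   103. ] psi 1.561 w 13.5 F [-0.   0.7 -0. ]
[[-20, -2, 0], [-20, -2, 1], [-19, -3, 0], [-20, -3, 0], [-19, -3, 1], [-20, -4, 0], [-19, -4, 0], [-20, -4, 0]] [-0.02, -0.02, -0.02, -0.02, -0.02, -0.02, -0.02, -0.02]
[[-19, -5, 1], [-19, -6, 0], [0, 0, 17], [0, 0, 16], [0, 0, 17]] [-0.02, -0.03, 0.0, 0.0, 0.0]
```

>>> arm_command([
  [-20, -2, 0],
  [-20, -2, 1],
  [-19, -3, 0],
  [-20, -3, 0],
  [-19, -3, 1],
  [-20, -4, 0],
  [-19, -4, 0],
  [-20, -4, 0],
], gripper=[1, 1, 1, 1, 1, 1, 1, 1], turn=[-0.02, -0.02, -0.02, -0.02, -0.02, -0.02, -0.02, -0.02])

```text
time_s: 35.1
eef_pos: [546.3, -336.7, 96.2]
tool_rot: [0.237, -3.131, -0.002]
contact_force: [-0.2, -0.6, -0.9]
width: 14.1
gripper_force: 30.0
```

>>> arm_command([
  [-19, -5, 1],
  [-19, -6, 0],
  [0, 0, 17],
  [0, 0, 20],
  [0, 0, 15],
  [0, 0, 0],
  [0, 0, 0],
  [0, 0, 0],
], gripper=[1, 1, 1, 1, 1, 1, 1, 1], turn=[-0.02, -0.03, 0, 0, 0, 0, 0, 0])

```text
time_s: 35.9
eef_pos: [585.9, -342.4, 45.6]
tool_rot: [-0.313, 3.125, -0.002]
contact_force: [-0.3, 0.2, -0.1]
width: 13.9
gripper_force: 30.0
```

```bash
python3 plan.py 1.77 28 587,-342,21.5; python3 -c "
from h import *
im=get_image('top');i2=get_image('side')
cv2.imwrite('pics/t8.png',cv2.resize(np.hstack([im['pixels'][120:300,340:500,::-1],i2['pixels'][200:380,290:450,::-1]]),None,fx=2.5,fy=2.5))"
```

```text
t 35.9 pos [ 585.9 -342.4   45.6] psi 1.771 w 13.9 F [-0.3  0.2 -0.1]
[[-1, 0, 24]] [0.0]
```

View pics/t8.png

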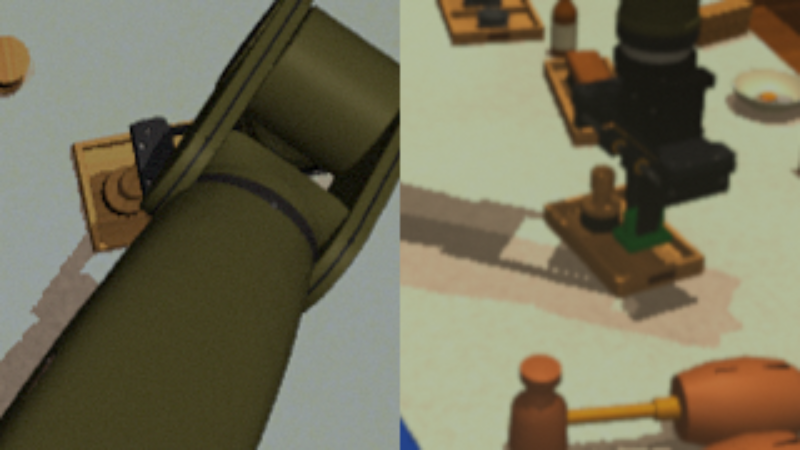

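>>> arm_command([
  [-1, 0, 9],
  [0, 0, 8],
  [0, 0, 4],
  [0, 0, 2],
  [0, 0, 1],
  [0, 0, 0],
  [0, 0, 0],
  [0, 0, 0],
], gripper=[1, 1, 1, 1, 1, 1, 1, 1], turn=[0, 0, 0, 0, 0, 0, 0, 0])

```text
time_s: 36.8
eef_pos: [586.4, -341.7, 21.1]
tool_rot: [0.314, -3.125, -0.001]
contact_force: [-3.8, 3.0, 6.1]
width: 13.8
gripper_force: 30.0
```

>>> arm_command([
  [0, 0, 0],
  [0, 0, 0],
  [0, 0, 0],
  [0, 0, 0],
  [0, 0, -10],
  [0, 0, -25],
  [0, 0, -35],
  [0, 0, -35],
], gripper=[0.65, 0.65, 0.65, 0.65, 0.65, 0.65, 0.65, 0.65], turn=[0, 0, 0, 0, 0, 0, 0, 0])

```text
time_s: 37.6
eef_pos: [586.3, -341.6, 127.0]
tool_rot: [0.314, -3.126, -0.0]
contact_force: [0.2, -0.3, -0.4]
width: 33.2
gripper_force: 0.0
```

>>> arm_command([
  [0, 0, -10],
  [25, 0, -5],
  [25, 0, 0],
  [25, 0, 0],
  [25, 0, 0],
  [25, 0, 0],
  [25, 0, 0],
  [10, 0, 0],
], gripper=[0.65, 0.65, 0.65, 0.65, 0.65, 0.65, 0.65, 0.65], turn=[0, 0, 0, 0, 0, 0, 0, 0])

```text
time_s: 38.4
eef_pos: [427.9, -373.5, 140.0]
tool_rot: [0.312, -3.125, -0.001]
contact_force: [0.3, 0.2, -0.7]
width: 33.3
gripper_force: 0.0
```

```bash
python3 plan.py 1.77 28 400,-342,130; python3 -c "
from h import *
im=get_image('top');i2=get_image('side')
cv2.imwrite('pics/t9.png',cv2.resize(im['pixels'][130:300,80:480,::-1],None,fx=2,fy=2))
cv2.imwrite('pics/s9.png',cv2.resize(i2['pixels'][180:330,240:440,::-1],None,fx=4,fy=4))
for n,uv,g,y in(('large_tin_c',(118,187),(588,336),0),('small_tin_c',(159,189),(583,251),0),('brush_c',(272,162),(647,-4),1.47),('dauber_c',(390,196),(573,-271),0),('applicator_c',(424,192),(587,-342),.2)):
  m=mask(n,'top',uv,20)
  if m is not None: print(n,fit(n,[im],[m],g,[y],6))
for n,uv,g in(('bottle',(200,155),(657,155)),('lace_reel',(342,147),(682,-158))):
  m=mask(n,'top',uv,20)
  if m is not None: print(n,fit(n,[im],[m],g,[0]))
"
```

```text
t 38.4 pos [ 427.9 -373.5  140. ] psi 1.77 w 33.3 F [ 0.3  0.2 -0.7]
[[11, 18, 5], [10, 18, 5]] [-0.0, -0.0]
large_tin_c (array([5.88234823e+02, 3.37405428e+02, 1.05518340e-01]), np.float64(0.12883064516129034))
small_tin_c (array([5.82032237e+02, 2.52353340e+02, 2.34896713e-02]), np.float64(0.061419753086419754))
dauber_c (array([ 5.68723297e+02, -2.66884950e+02,  6.87724325e-02]), np.float64(0.09882305194805195))
applicator_c (array([ 5.87094980e+02, -3.41519838e+02,  1.79624153e-01]), np.float64(0.07864583333333333))
lace_reel (array([ 6.80964743e+02, -1.58354225e+02,  1.24689805e-01]), np.float64(0.048812664907651716))
```

View pics/t9.png

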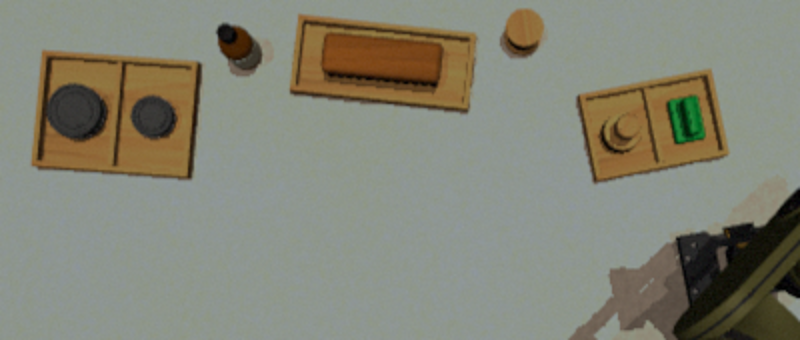

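View pics/s9.png

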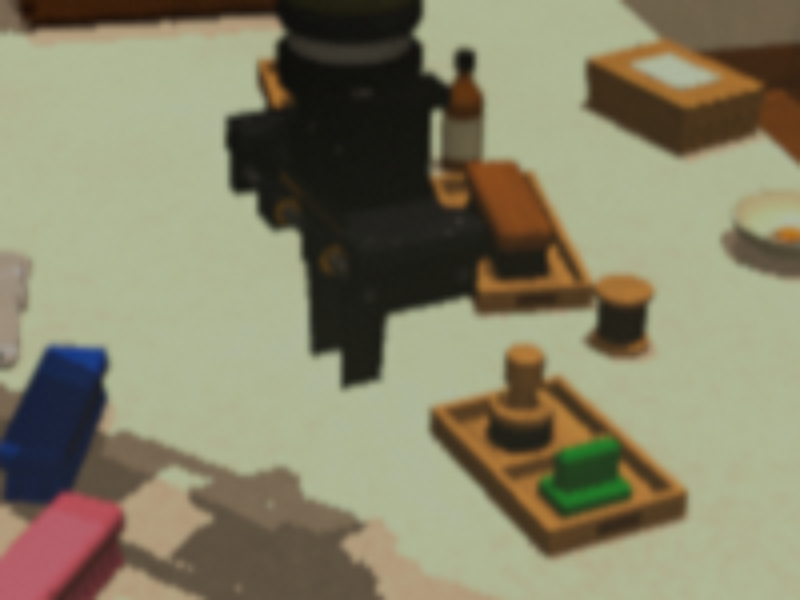

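Everything sits flat in its bay, and the bottle and reel have not moved. Handing in.

```bash
python3 -c "
from workcell import job_done
print(job_done())"
```

```text
the job is handed in; nothing more can be done
None
```

I handed the job in at about 38 s: both tins, the brush, the dauber and the applicator are flat in their trays and clear of the rims in the last pictures, and the bottle and lace reel show no movement.

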